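# Wedge the tube racks tight on the shaker

## Robot

A 6-joint arm with a two-finger parallel gripper is mounted at the origin on a cart in front of the work surface, level with it; the furniture and walls round the work are solid. World frame = base frame: x ahead of the robot, y to its left, z up, the work surface at z = 0. Lengths are in m, angles in rad, forces in N, time in s.
With the tool pointing down it reaches from about 0.225 to 0.875 m from the base axis. Payload 3.4 kg.
Tool frame: the origin (TCP) lies at the very end of the fingers, on their centre line; the grasp point (between the pads) lies 19 mm behind it; z points along the fingers, y is the line along which they close (so a half turn about z gives the same grasp; the last joint's range is limited). The gripper opens to 85 mm and grips with 20 to 120 N. Pads are 22 mm wide; open, the fingers measure 114 mm over their backs; the gripper's body (76 mm by 85 mm) begins 54 mm behind the grasp point. The pads swing forward as they close: fully open they stand 13 mm farther back than shut.
Start: joints at [-1.405, 0.276, 1.505, -0, 1.361, -0.121], TCP at [0.163, -0.552, 0.231] pointing down, gripper open.
Joint ranges: [-2.89, 2.89], [-0.75, 2.08], [0.22, 2.7], [-1.18, 4.32], [0.11, 2.71], [-2.7, 2.7]. Speed limits (rad/s): [2.57, 2.57, 3.14, 3.14, 3.14, 3.14].

## Interface

Orientations are given as a unit quaternion [w, x, y, z].
In Python, from rig import readout, vision, manip gives the robot as it stands.
- The arm moves only by the shell command python3 -m handwheel 'ROWS' [FORCE]. ROWS is JSON, a list of rows, each a list of 3 entries, a list of its own where there are three numbers: the shift along the tool's x, y, z in mm, then the turn, a rotation vector about the tool's x, y, z in units of 6 degrees (1.0 is 6 degrees), then the closure, from -1 (fully open) to 1 (shut), so that 0 is half open. A call has 1 to 20 rows; each row shifts and turns the commanded pose from where the row before left it, along the tool's axes as they then stand; what a row does not reach is not made up. A row lasts 1/8 s, in which the tool goes at most 62.5 mm and 10.7 degrees, less where a joint would pass 70% of its speed; a pose out of reach is approached as far as the arm can. A call is refused whole if a number of a shift passes 62.5 or a number of a turn 1, either way. A call with a gripper value outside its range is refused whole. The fingers move at their own pace and stop on an object; FORCE is the grip in N (left out, the last holds). Time passes only in rows, so rows that do not move let the fingers close. It gives the time, the measured TCP pose, the force, the opening and the grip force at its end, in the units of the state.
- readout.get_state(): the state, without advancing time (a new reading comes with each control period).
- vision.get_image(name): name is "scene" or "top" or "wrist"; returns the picture (420x560x3 uint8, blue, green, red); there is no depth.
- vision.camera_params(name): a dict with "intrinsics" (3x3 intrinsics, pixels), "rvec" (rotation vector, rad) and "tvec" (3), from world to camera coordinates, as OpenCV has them; the wrist camera has in their place "hand_eye" (4x4, takes a point from camera to tool coordinates, whose origin is the TCP and whose axes are the flange's). Camera axes: x right, y down, z forward; pixel columns grow to the right and rows downward; lengths in m; the calibration is good to about 2 mm. The wrist camera is an equidistant fisheye: a pixel r from the principal point sees the ray r / f radians off the axis. A picture is of the moment at which its call begins: read the wrist's pose just before it. camera_params takes no time and is no camera call.
- manip.sign_off(): hands the job in; it is judged then, once.
The state is a dict: "clock": time; "qpos": joint angles; "qd": joint speeds; "effort": joint torques, N m; "position": TCP position; "ee_rot": TCP orientation; "contact_force": force on the tool from outside, world axes, zero at the start; "moment": the same for the moment, N m; "width": finger opening in m; "gripper_force": force on a finger pad.
Only numpy, scipy, OpenCV 4.12 (cv2) and the standard library are available. Lean on these libraries where they do the work, as an engineer would, in place of code of your own. Each camera call takes 0.05 s, during which the arm holds its last target. There are 200 camera calls.

## Task

The three orange racks stand loose in the metal tray of the bench shaker and would rattle. Take the tapered white wedge with the cap (not one of the two straight white blocks), and press it upright, narrow end down, into the gap at the open end of the row until it is fully home, its cap down on the tray's end wall, so that the racks are locked tight. Then let go of it.

Things in the scene. Friction and masses are not known exactly. Their poses are not given: they have to be found in the camera images.
- wedge: White smooth wedge, upright on its narrow foot. Origin: centre of foot underside, z up. Body 60 mm wide (x), 50 high, thickness (y) tapers on both faces from 14 at foot to 36; cap 60x46 at z 50-58; on it a grip block 30 (x) x 16 (y), z 58-93: grasp that across x, tips just above cap. 0.1 kg; half turn about z is the same. Two straight blocks (24, 46 mm thick, no cap) stand near it.
- shaker: White fixed bench shaker 165 (x) x 300 mm (y), open aluminium tray on top. Origin: centre of its underside, z up, y along the row of racks. Tray floor z = 60 mm, inside 275 (y) x 128 mm (x); end walls 10 mm thick, tops at z = 111; side rails to z = 82. The gap, 29 to 32 mm wide at the start, is at the +y end, between last rack and end wall.
- home (a point): Where the wedge's origin lies when fully home: 1 mm above tray floor, mid-width of tray, 18 mm from the +y end wall's inner face; axes as the shaker's. Wedge goes straight down here, its x along this x. Going down it pushes the racks together (some 5 to 15 N) until the cap's underside meets the end wall's top.
- rack_c: Orange 96-hole rack next to the gap, loose, about 0.3 kg, 122 (x) x 80 (y) x 50 mm high. Origin: centre of underside, y along the row. Two equal racks stand on its -y side; the row has 3.5 to 5.5 mm of play besides the 35 mm that the wedge fills.
Not all that is in view belongs to the job. What is shaped like the rack_c but blue or brown is not meant. What is shaped like the wedge but turquoise is not meant.

How it is judged:
At the end, for the whole second after the job is handed in: Wedge at rest in the gap, upright and square to the tray within 10 degrees, within 20 mm of mid-tray across and 10 mm along the row, within 4 mm of fully home in depth; the rack beside it flat on the tray floor, within 2.5 mm of the closed row (x of wedge in the frame of home between -0.02 and 0.02 m and y of wedge in the frame of home between -0.01 and 0.01 m and z of wedge in the frame of home between -0.004 and 0.004 m and angle between wedge's own z axis and vertical below 0.17 rad and angle between the x axis of wedge and the x axis of shaker, either way round below 0.17 rad and y of rack_c in the frame of shaker between 0.05245 and 0.06495 m and z of rack_c in the frame of shaker between 0.055 and 0.065 m and angle between rack_c's own z axis and vertical below 0.1 rad and linear speed of wedge below 0.02 m/s); the robot touches nothing.
It also fails if it takes over 35 s, if anything falls off the work surface, if the arm or the gripper's body presses on something with over 40 N, if the wrist force passes 120 N, or if a joint passes its speed limit or range.

## Working session

There is one attempt and no reset: what is moved stays moved. The work goes in short steps, Python scripts to look and compute and a shell command to move; the robot and the scene stay as the last step left them, time stands still between calls to the robot, and variables do not carry over. Pictures are saved under pics/ and viewed, at most 10 in all, crops included, and the job is handed in when it is done.

```bash
mkdir -p pics; python3 - <<'E'
from rig import readout, vision
import cv2
s=readout.get_state(); print(s)
for n in("top","scene"):
    cv2.imwrite(f"pics/{n}0.png",vision.get_image(n)); print(n,vision.camera_params(n))
print(vision.camera_params("wrist"))
E
```

```text
{'clock': 0.0, 'qpos': array([-1.40504269e+00,  2.76600663e-01,  1.50613345e+00,  2.50568360e-05,
        1.36070451e+00, -1.21024416e-01]), 'qd': array([ 0.00173939,  0.00112488,  0.00050615,  0.00015268, -0.00058179,
       -0.00141915]), 'effort': array([ 5.91544904e-04, -4.16777623e+01, -2.45806468e+01, -7.30194733e-05,
        1.11208393e-02, -1.57485903e-05]), 'position': array([ 0.16254851, -0.55099458,  0.23043636]), 'ee_rot': array([-9.23027394e-04,  9.89737348e-01,  1.42895518e-01, -8.39300395e-06]), 'contact_force': array([ 0.57205289, -0.01130178, -0.0667618 ]), 'moment': array([ 0.04040022,  0.00240087, -0.03245034]), 'gripper_force': 0.0, 'width': 0.08524831368249512}
top {'intrinsics': array([[435.81783726,   0.        , 275.28629852],
       [  0.        , 435.81783726, 210.21689456],
       [  0.        ,   0.        ,   1.        ]]), 'rvec': array([ 2.1535974 , -2.20070799,  0.08105004]), 'tvec': array([0.01042596, 0.48750302, 1.26876953])}
scene {'intrinsics': array([[385.50126553,   0.        , 280.28529052],
       [  0.        , 385.50126553, 207.89469045],
       [  0.        ,   0.        ,   1.        ]]), 'rvec': array([ 1.04632033, -2.32074534,  1.16281686]), 'tvec': array([0.32336982, 0.28624567, 0.82450364])}
{'intrinsics': array([[325.1922621 ,   0.        , 285.42180513],
       [  0.        , 325.1922621 , 210.15743315],
       [  0.        ,   0.        ,   1.        ]]), 'hand_eye': array([[-5.93200259e-04, -9.52886349e-01, -3.03326975e-01,
         7.79021568e-02],
       [ 9.99999742e-01, -4.42503643e-04, -5.65542926e-04,
        -1.24818194e-04],
       [ 4.04674843e-04, -3.03327233e-01,  9.52886366e-01,
        -1.42399526e-01],
       [ 0.00000000e+00,  0.00000000e+00,  0.00000000e+00,
         1.00000000e+00]])}
```

View pics/top0.png

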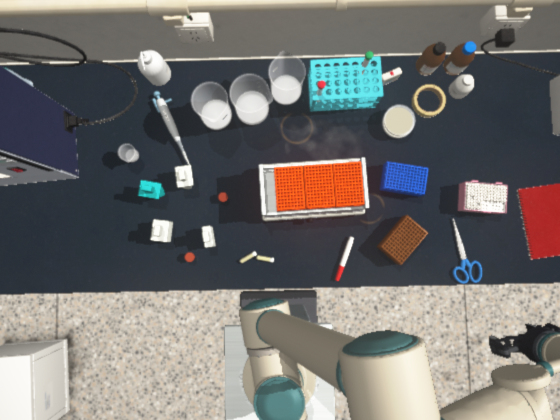

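View pics/scene0.png

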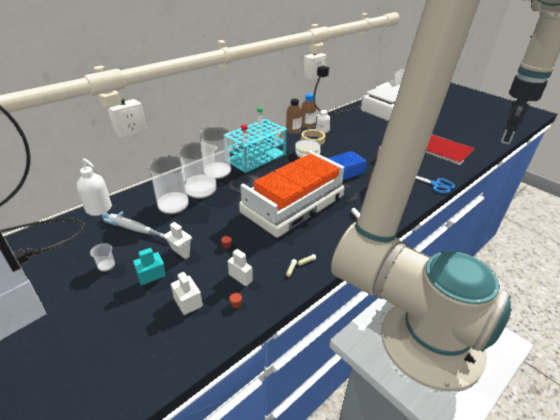

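Top view: the shaker is at about (314,189) with its gap at the left end (268,190). The three white candidates are at (183,177), (161,231) and (208,237). I need a closer look to tell which is the wedge.

```bash
python3 - <<'E'
import cv2,numpy as np
a=cv2.imread("pics/top0.png")[150:260,130:240]; b=cv2.imread("pics/scene0.png")[215:320,125:265]
a=cv2.resize(a,(400,400),interpolation=cv2.INTER_CUBIC); b=cv2.resize(b,(400,300),interpolation=cv2.INTER_CUBIC)
c=np.zeros((400,800,3),np.uint8); c[:,:400]=a; c[:300,400:]=b
cv2.imwrite("pics/z.png",c)
c=cv2.imread("pics/top0.png")[145:235,245:385]
cv2.imwrite("pics/z2.png",cv2.resize(c,(784,504),interpolation=cv2.INTER_CUBIC))
E
```

```text
(no output)
```

View pics/z.png

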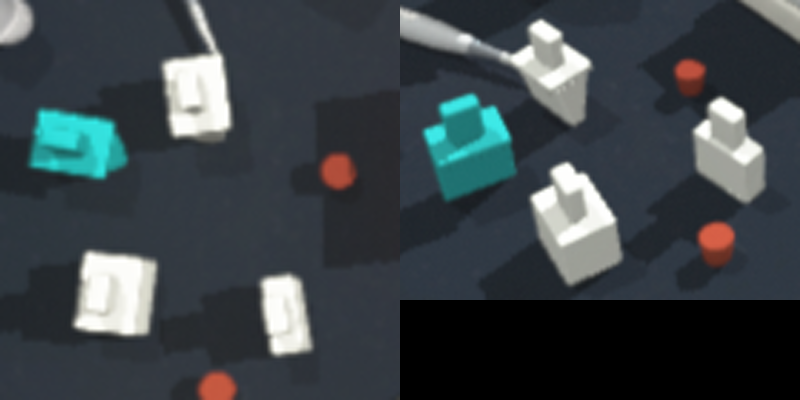

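View pics/z2.png

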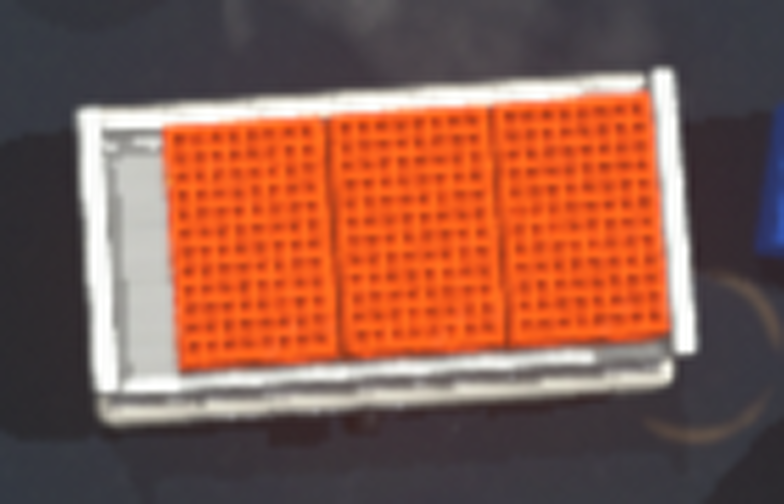

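The wedge is the piece at the top of the zoom (183,177): it tapers and has the protruding cap. The gap is at the tray's left (+y) end. I'll take coarse poses from these corner pixels.

```bash
cat > h.py <<'E'
import numpy as np,cv2
from scipy.spatial.transform import Rotation as R
from rig import readout,vision
def rot(q): return R.from_quat([q[1],q[2],q[3],q[0]])
def rays(name,px,st=None):
    p=vision.camera_params(name);K=p["intrinsics"];px=np.atleast_2d(px).astype(float)
    d=(px-[K[0,2],K[1,2]])/K[0,0]
    if name=="wrist":
        t=np.linalg.norm(d,axis=1,keepdims=True); d=np.c_[np.sin(t)*d/np.maximum(t,1e-9),np.cos(t)]
        H=p["hand_eye"]; r=rot(st["ee_rot"])
        return r.apply(H[:3,3])+st["position"], r.apply(d@H[:3,:3].T)
    M=cv2.Rodrigues(p["rvec"])[0]
    return -M.T@p["tvec"], np.c_[d,np.ones(len(d))]@M
def plane(name,px,z,st=None):
    o,d=rays(name,px,st); return (o+d*((z-o[2])/d[:,2:]))[:,:2]
def proj(name,P,st=None):
    p=vision.camera_params(name);K=p["intrinsics"];P=np.atleast_2d(P)
    if name!="wrist": return cv2.projectPoints(P,p["rvec"],p["tvec"],K,None)[0][:,0]
    H=p["hand_eye"]; c=(rot(st["ee_rot"]).inv().apply(P-st["position"])-H[:3,3])@H[:3,:3]
    n=np.linalg.norm(c[:,:2],axis=1,keepdims=True)
    return c[:,:2]/n*np.arctan2(n,c[:,2:])*K[0,0]+[K[0,2],K[1,2]]
def yaw(st): x=rot(st["ee_rot"]).as_matrix(); return x
E
python3 - <<'E'
from h import *
z=lambda a,s,o:(np.array(a)+.5)/s-.5+o
cap=plane("top",z([(163,62),(221,55),(230,129),(172,137)],3.636,[130,150]),.058)
gr=plane("top",z([(176,74),(197,72),(202,108),(181,111)],3.636,[130,150]),.093)
w=plane("top",z([(78,112),(100,391),(100,109),(118,390),(672,70),(694,350)],5.6,[245,145]),.111)
np.set_printoptions(precision=4,suppress=True)
print(cap,cap.mean(0),gr,gr.mean(0));print(w, w[[0,1,4,5]].mean(0))
e=(w[0]+w[1]-w[4]-w[5])/2;print(e,np.hypot(*e),np.degrees(np.arctan2(-e[0],e[1])))
st=readout.get_state();print(rot(st["ee_rot"]).as_matrix())
E
```

```text
[[0.6174 0.2889]
 [0.622  0.2426]
 [0.5624 0.2358]
 [0.557  0.2819]] [0.5897 0.2623] [[0.6012 0.2706]
 [0.6024 0.2543]
 [0.5742 0.2505]
 [0.5722 0.2668]] [0.5875 0.2605]
[[ 0.608   0.0431]
 [ 0.4695  0.0349]
 [ 0.6093  0.0322]
 [ 0.4698  0.026 ]
 [ 0.6224 -0.251 ]
 [ 0.4832 -0.2565]] [ 0.5458 -0.1074]
[-0.0141  0.2928] 0.2931119962764813 2.7496136275990044
[[ 0.9592  0.2829 -0.0003]
 [ 0.2829 -0.9592  0.0017]
 [ 0.0002 -0.0017 -1.    ]]
```

```bash
cat > plan.py <<'E'
import numpy as np
def plan(p0,a0,p1,a1,N):  # constant tool-frame shift (mm) + turn (units of 6deg) per row
    th=(a1-a0)/N; M=sum(np.array([[-np.sin(a),np.cos(a)],[np.cos(a),np.sin(a)]]) for a in a0+th*np.arange(N))
    return np.linalg.solve(M,np.subtract(p1,p0))*1000, -np.degrees(th)/6
if __name__=="__main__":
    from h import *
    s=readout.get_state();y=rot(s["ee_rot"]).as_matrix()[:,1]
    print(plan(s["position"][:2],np.arctan2(y[1],y[0]),[.54,-.02],np.radians(2.8),14))
E
python3 plan.py
```

```text
(array([50.09395982, -2.37087834]), np.float64(-0.9091475372381357))
```

```bash
python3 -m handwheel '[[[50.1,-2.4,0],[0,0,-0.909],-1],[[50.1,-2.4,0],[0,0,-0.909],-1],[[50.1,-2.4,0],[0,0,-0.909],-1],[[50.1,-2.4,0],[0,0,-0.909],-1],[[50.1,-2.4,0],[0,0,-0.909],-1],[[50.1,-2.4,0],[0,0,-0.909],-1],[[50.1,-2.4,0],[0,0,-0.909],-1],[[50.1,-2.4,0],[0,0,-0.909],-1],[[50.1,-2.4,0],[0,0,-0.909],-1],[[50.1,-2.4,0],[0,0,-0.909],-1],[[50.1,-2.4,0],[0,0,-0.909],-1],[[50.1,-2.4,0],[0,0,-0.909],-1],[[50.1,-2.4,0],[0,0,-0.909],-1],[[50.1,-2.4,0],[0,0,-0.909],-1],[[0,0,0],[0,0,0],-1],[[0,0,0],[0,0,0],-1]]'
python3 - <<'E'
from h import *
import pickle
s=readout.get_state(); im=vision.get_image("wrist"); cv2.imwrite("pics/w1.png",im); pickle.dump(s,open("w1.pkl","wb"))
print(s["position"],rot(s["ee_rot"]).as_matrix()[:,1],s["clock"])
E
```

```text
clock: 2.1
position: [0.5398, -0.0204, 0.231]
ee_rot: [0.0, 0.69, 0.724, -0.0]
contact_force: [-0.5, 0.1, -1.1]
width: 0.0851
gripper_force: 0.0
[ 0.53976505 -0.02038112  0.23103276] [ 9.98799211e-01  4.89885512e-02 -5.08560044e-04] 2.1
```

View pics/w1.png

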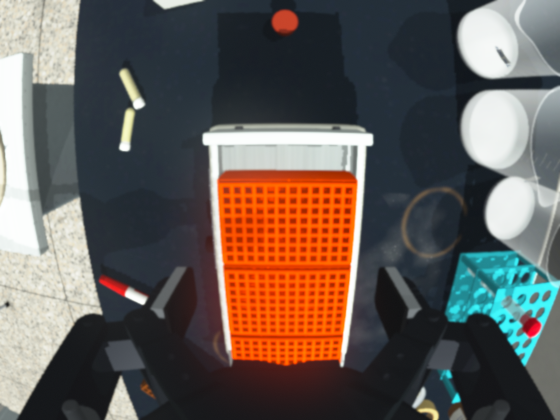

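The wrist view shows the end wall's top as a white strip, rows about 132-146, columns 204-372. The gap lies below it and rack_c's near edge is at row ~172. Next I'll fit the edges.

```bash
python3 - <<'E'
from h import *
import pickle
np.set_printoptions(precision=4,suppress=True)
s=pickle.load(open("w1.pkl","rb")); im=cv2.imread("pics/w1.png"); g=im.min(2).astype(float)
for c in(212,240,290,340,366): print(c,g[120:180,c].astype(int))
print(g[139,196:216].astype(int),g[139,362:380].astype(int))
o=cv2.inRange(cv2.cvtColor(im,cv2.COLOR_BGR2HSV),(3,170,120),(16,255,255))
for c in(230,290,345):
    r=np.flatnonzero(o[150:200,c])[0]+150; print(c,r,plane("wrist",(c,r),.11,s))
print(plane("wrist",[(204,134),(372,132),(204,145.5),(372,144.5)],.111,s))
E
```

```text
212 [ 44  45  45  45  44  52  84 125 156 166 157 149 172 219 242 249 251 251
 252 252 252 253 252 251 249 247 249 250 249 249 248 247 246 246 245 244
 243 243 245 247 247 246 244 243 242 240 238 237 236 235 233 232 234 238
 239 238 234 228 221 216]
240 [ 44  46  52  77 110 121 105  86  87 105 127 158 205 239 249 251 251 252
 252 252 252 252 252 249 228 204 204 206 206 205 205 205 205 205 206 206
 207 207 207 207 208 208 208 208 207 208 208 207 196 162 103  53  37  35
  33  32  31  31  29  26]
290 [ 37  39  52  87 127 154 167 163 146 132 136 170 224 246 251 252 252 252
 252 252 252 252 251 243 211 194 204 211 211 211 212 211 211 212 212 212
 211 212 212 212 212 213 212 213 212 212 212 213 208 180 109  42  21  19
  18  18  17  15  12   1]
340 [ 26  25  29  52  92 126 139 133 122 114 118 131 172 230 249 252 253 253
 253 253 253 253 253 251 239 217 207 205 206 207 209 210 210 210 210 210
 209 208 207 207 207 205 202 198 197 199 204 207 206 191 134  60  10   0
   0   0   0   0   0   0]
366 [ 36  36  36  36  36  37  37  38  43  52  66  86 118 176 233 249 252 253
 253 253 253 253 253 253 248 211 147 127 122 119 115 113 111 111 110 107
 101  93  87  82  76  73  69  67  63  61  59  57  54  52  51  50  48  46
  42  42  40  41  41  41]
[ 46  47  48  47  49  69 147 230 249 252 252 252 252 252 252 252 252 252
 252 252] [253 253 253 253 253 253 253 253 252 246 203 111  50  37  36  37  36  36]
230 172 [[0.4925 0.0046]]
290 171 [[0.5423 0.0076]]
345 172 [[0.588  0.0093]]
[[0.4704 0.036 ]
 [0.6077 0.0445]
 [0.4705 0.0265]
 [0.6087 0.0342]]
```

```bash
python3 -m handwheel '[[[46.2,11.7,0],[0,0,-0.1],-1],[[46.2,11.7,0],[0,0,-0.1],-1],[[46.2,11.7,0],[0,0,-0.1],-1],[[46.2,11.7,0],[0,0,-0.1],-1],[[46.2,11.7,0],[0,0,-0.1],-1],[[46.2,11.7,0],[0,0,-0.1],-1],[[0,0,0],[0,0,0],-1],[[0,0,0],[0,0,0],-1]]'
python3 - <<'E'
from h import *
import pickle
s=readout.get_state(); im=vision.get_image("wrist"); cv2.imwrite("pics/w2.png",im); pickle.dump(s,open("w2.pkl","wb"))
print(s["position"],rot(s["ee_rot"]).as_matrix()[:,1],s["clock"])
c=im[100:320,180:400]; cv2.imwrite("pics/w2c.png",cv2.resize(c,(594,594),interpolation=cv2.INTER_CUBIC))
E
```

```text
clock: 3.15
position: [0.5895, 0.2599, 0.2308]
ee_rot: [0.0, 0.667, 0.745, -0.001]
contact_force: [-0.5, -0.6, -0.2]
width: 0.0858
gripper_force: 0.0
[0.58952732 0.25987446 0.23077775] [ 9.93944253e-01  1.09881747e-01 -9.07655756e-04] 3.15
```

View pics/w2c.png

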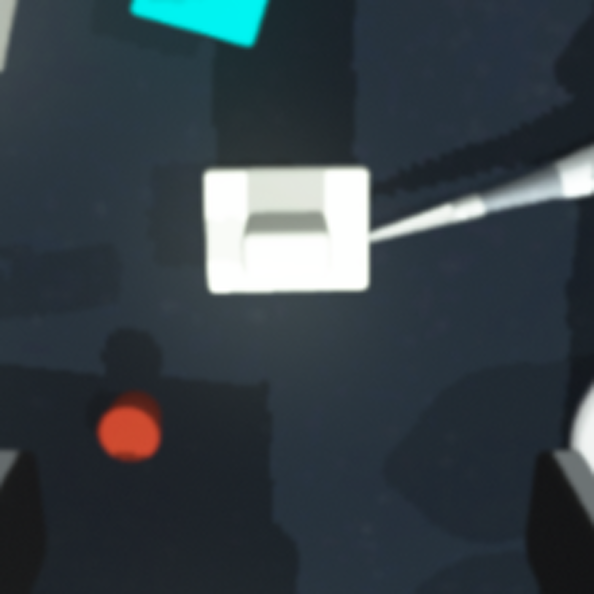

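The crop shows the cap's corners at (205,170), (368,167), (369,289) and (210,293), with the grip block's front top edge at row ~233, columns 244-329. The pipette tip lies low beside the wedge.

```bash
python3 - <<'E'
from h import *
import pickle
np.set_printoptions(precision=4,suppress=True)
s=pickle.load(open("w2.pkl","rb")); im=cv2.imread("pics/w2.png")
z=lambda a:(np.array(a)+.5)/2.7-.5+[180,100]
cap=plane("wrist",z([(205,170),(368,167),(369,289),(208,293)]),.058,s)
gf=plane("wrist",z([(244,233),(329,233)]),.093,s)
print(cap,cap.mean(0),gf,gf.mean(0))
dx=(cap[1]+cap[2]-cap[0]-cap[3])/2; dy=(cap[0]+cap[1]-cap[2]-cap[3])/2
print(np.linalg.norm(dx),np.linalg.norm(dy),np.degrees([np.arctan2(dx[1],dx[0]),np.arctan2(-dy[0],dy[1])]),"tool",6.31)
y=rot(s["ee_rot"]).as_matrix()
for c in(cap.mean(0),): print(y[:2,:2].T@(c-s["position"][:2]))
E
```

```text
[[0.5576 0.2828]
 [0.6163 0.2904]
 [0.6228 0.2445]
 [0.5627 0.2363]] [0.5898 0.2635] [[0.5748 0.2694]
 [0.6025 0.2724]] [0.5887 0.2709]
0.059941837886495965 0.04660290256314892 [7.5842 7.2093] tool 6.31
[0.0036 0.0007]
```

```bash
python3 -m handwheel '[[[3.1,0.5,40],[0,0,-0.15],-1],[[0,0,40],[0,0,0],-1],[[0,0,40],[0,0,0],-1],[[0,0,25],[0,0,0],-1],[[0,0,15],[0,0,0],-1],[[0,0,10],[0,0,0],-1],[[0,0,0],[0,0,0],-1],[[0,0,0],[0,0,0],1],[[0,0,0],[0,0,0],1],[[0,0,0],[0,0,0],1],[[0,0,0],[0,0,0],1],[[0,0,0],[0,0,0],1],[[0,0,0],[0,0,0],1],[[0,0,0],[0,0,0],1],[[0,0,0],[0,0,0],1]]' 80
```

```text
clock: 5.08
position: [0.5898, 0.2647, 0.062]
ee_rot: [0.0, 0.661, 0.751, 0.001]
contact_force: [-0.6, 1.1, 4.9]
width: 0.0291
gripper_force: 79.4
```

```bash
python3 -m handwheel '[[[0,0,-15],[0,0,0],1],[[0,0,-35],[0,0,0],1],[[0,0,-50],[0,0,0],1],[[0,0,-40],[0,0,0],1],[[0,0,-10],[0,0,0],1],[[-41.1,-12.1,0],[0,0,0.114],1],[[-41.1,-12.1,0],[0,0,0.114],1],[[-41.1,-12.1,0],[0,0,0.114],1],[[-41.1,-12.1,0],[0,0,0.114],1],[[-41.1,-12.1,0],[0,0,0.114],1],[[-41.1,-12.1,0],[0,0,0.114],1],[[0,0,0],[0,0,0],1],[[0,0,0],[0,0,0],1]]'
python3 - <<'E'
from h import *
import pickle
s=readout.get_state(); im=vision.get_image("wrist"); cv2.imwrite("pics/w3.png",im); pickle.dump(s,open("w3.pkl","wb"))
y=rot(s["ee_rot"]).as_matrix()[:,1]
print(s["position"],np.degrees(np.arctan2(y[1],y[0])),s["clock"])
cv2.imwrite("pics/s3.png",vision.get_image("scene"));cv2.imwrite("pics/t3.png",vision.get_image("top"))
E
```

```text
clock: 6.7
position: [0.5405, 0.0125, 0.2104]
ee_rot: [-0.001, 0.687, 0.726, -0.0]
contact_force: [-0.6, 0.6, -0.9]
width: 0.0291
gripper_force: 79.1
[0.54054502 0.01246572 0.21039103] 3.1504884024569533 6.7
```

View pics/w3.png

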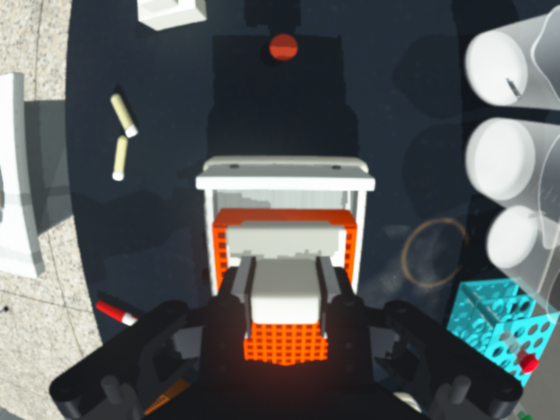

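The wedge is held upright above the gap. Its cap front edge is near row 222, columns 227-345, and the wall strip is at rows ~178-190. I'll measure the wedge's offset in the hand.

```bash
python3 - <<'E'
from h import *
import pickle
np.set_printoptions(precision=4,suppress=True,linewidth=150)
s=pickle.load(open("w3.pkl","rb")); im=cv2.imread("pics/w3.png"); g=im[:,:,0].astype(int)
for c in(240,260,285,310,330): print(c,g[205:262,c])
print(g[240,218:240],g[240,335:355])
for c in (240,285,330): print(g[170:200,c])
print("wall",plane("wrist",[(197,189.5),(375,189),(285,178)],.111,s))
# predicted pixels for wedge centred at TCP, cap top 2 mm below TCP
z0=s["position"][2]-.062
Rm=rot(s["ee_rot"]).as_matrix()
for dx in(0,):
  P=[s["position"]+Rm@np.array([a+dx,b,0])*[1,1,0]+[0,0,z0+h-s["position"][2]] for a,b,h in((.023,-.03,.058),(.023,.03,.058),(.023,0,.05),(.023,0,.058),(.025,0,.058),(.008,0,.093),(.008,0,.058))]
  print(proj("wrist",P,s))
E
python3 - <<'E'
import cv2,numpy as np
a=cv2.imread("pics/w3.png")[140:280,200:375]; b=cv2.imread("pics/s3.png")[120:240,200:350]
c=np.zeros((500,800,3),np.uint8);c[:320,:400]=cv2.resize(a,(400,320),interpolation=2);c[:320,400:]=cv2.resize(b,(400,320),interpolation=2)
cv2.imwrite("pics/z3.png",c[:320])
E
```

```text
240 [154 147 123  80  47  38  39  38  38  38  36  37  36  36  36  35  37  45  63  87 109 126 138 156 176 190 198 202 204 204 204 204 204 204 204 204 203
 204 204 204 203 204 203 204 203 203 202 192 174 159 154 149 149 166 191 192 178]
260 [157 151 129  90  55  41  38  38  38  39  39  39  38  39  48  71  96 112 116 119 123 127 138 155 176 190 198 202 205 206 207 206 206 206 206 206 206
 206 206 206 205 205 204 204 204 204 204 203 196 179 163 158 156 151 139 128 123]
285 [209 204 184 139  79  42  35  34  34  33  34  34  33  35  44  68  94 111 116 118 123 131 142 159 177 191 198 203 205 207 207 207 207 208 207 207 207
 207 207 206 207 207 207 207 207 207 207 207 206 199 182 165 155 146 134 127 126]
310 [207 206 197 162  94  40  25  24  25  24  24  24  24  26  36  64  93 109 115 117 124 132 144 160 179 193 201 205 207 208 208 208 208 208 207 208 208
 208 207 207 208 208 207 207 206 206 205 198 181 164 159 157 157 150 137 128 123]
330 [209 207 198 164  98  38  15  10  11  10  11  11  11  11  11  14  24  43  70  96 115 131 145 162 180 194 202 206 208 209 210 209 209 208 208 208 208
 208 208 208 208 208 208 208 208 208 208 208 208 207 201 198 207 206 188 165 147]
[  0   0   0   0   0   0  30  84 139 173 191 201 203 203 204 204 204 203 203 203 204 204] [209 210 214 232 248 253 253 253 251 242 184  79   0   0   0   0   0   0   0   0]
[130 130 129 130 131 139 173 226 246 251 252 252 252 253 253 253 253 253 250 233 207 199 189 172 161 157 157 156 155 155]
[130 129 129 129 131 137 166 216 242 250 252 252 252 253 253 253 253 252 248 235 219 212 211 211 210 210 210 210 209 209]
[128 128 127 127 128 130 143 186 234 250 252 253 253 253 253 253 253 253 253 249 233 215 210 210 210 209 209 209 208 209]
wall [[0.4702 0.0267]
 [0.6097 0.0348]
 [0.5388 0.0391]]
[[223.2468 226.253 ]
 [346.6292 226.2956]
 [284.9535 220.9292]
 [284.8903 226.4704]
 [284.8856 222.5535]
 [284.5921 291.9297]
 [284.9259 254.6984]]
```

View pics/z3.png

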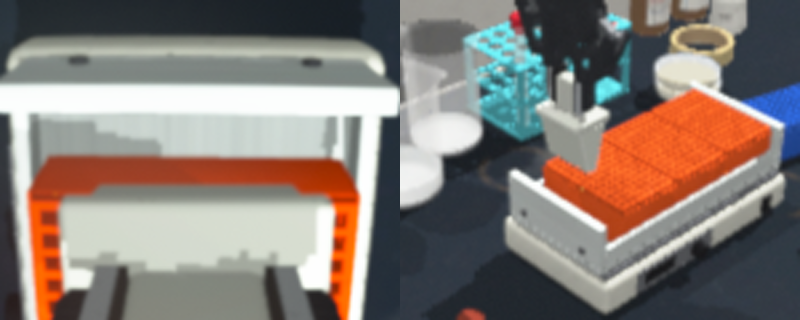

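```bash
python3 -m handwheel '[[[0,0,20],[0,0,0],1],[[0,0,20],[0,0,0],1],[[0,0,15],[0,0,0],1],[[0,0,8],[0,0,0],1],[[0,0,4],[0,0,0],1],[[0,0,3],[0,0,0],1],[[0,0,3],[0,0,0],1],[[0,0,0],[0,0,0],1]]' 100
```

```text
clock: 7.85
position: [0.5414, 0.0124, 0.1385]
ee_rot: [0.0, 0.687, 0.726, 0.001]
contact_force: [0.5, 3.3, -0.1]
width: 0.0286
gripper_force: 100.6
```

```bash
python3 -m handwheel '[[[0,0,2],[0,0,0],1],[[0,0,2],[0,0,0],1],[[0,0,2],[0,0,0],1],[[0,0,2],[0,0,0],1],[[0,0,1],[0,0,0],1],[[0,0,0],[0,0,0],1]]'
```

```text
clock: 8.6
position: [0.5412, 0.0132, 0.1297]
ee_rot: [-0.0, 0.687, 0.726, 0.001]
contact_force: [0.3, 6.7, 2.3]
width: 0.0286
gripper_force: 100.7
```

```bash
python3 -m handwheel '[[[0,0,2],[0,0,0],1],[[0,0,1],[0,0,0],1],[[0,0,1],[0,0,0],1],[[0,0,1],[0,0,0],1],[[0,0,1],[0,0,0],1],[[0,0,0],[0,0,0],1],[[0,0,0],[0,0,0],1]]'
```

```text
clock: 9.48
position: [0.5414, 0.0138, 0.124]
ee_rot: [-0.001, 0.688, 0.726, 0.002]
contact_force: [-0.9, 8.3, 4.3]
width: 0.0286
gripper_force: 101.0
```

Contact force is still low, so I'll press on until the cap meets the wall.

```bash
python3 -m handwheel '[[[0,0,1],[0,0,0],1],[[0,0,1],[0,0,0],1],[[0,0,0.5],[0,0,0],1],[[0,0,0],[0,0,0],1],[[0,0,0],[0,0,0],1]]'
```

```text
clock: 10.1
position: [0.5416, 0.0137, 0.1229]
ee_rot: [-0.0, 0.688, 0.726, 0.002]
contact_force: [-2.1, 8.0, 12.3]
width: 0.0285
gripper_force: 102.1
```

```bash
python3 -m handwheel '[[[0,0,1],[0,0,0],1],[[0,0,1],[0,0,0],1],[[0,0,0],[0,0,0],1],[[0,0,0],[0,0,0],1]]'
python3 - <<'E'
from h import *
a=vision.get_image("scene"); cv2.imwrite("pics/s4.png",a)
cv2.imwrite("pics/s4c.png",cv2.resize(a[130:250,220:360],(700,600),interpolation=2))
E
```

```text
clock: 10.6
position: [0.5416, 0.0136, 0.1227]
ee_rot: [0.0, 0.688, 0.726, 0.002]
contact_force: [-5.3, 7.2, 23.7]
width: 0.0282
gripper_force: 103.6
```

View pics/s4c.png

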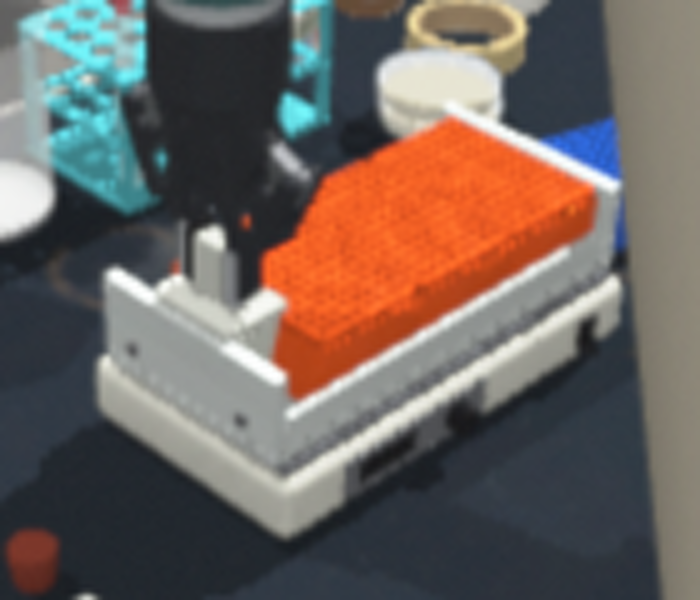

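The cap sits on the end wall, and the force climbs while the tool stops moving, so the wedge is fully home. I'll relax the push, open and retreat.

```bash
python3 -m handwheel '[[[0,0,-1.5],[0,0,0],1],[[0,0,-1],[0,0,0],1],[[0,0,0],[0,0,0],-0.6],[[0,0,0],[0,0,0],-0.6],[[0,0,0],[0,0,0],-0.6],[[0,0,0],[0,0,0],-0.6],[[0,0,-10],[0,0,0],-0.6],[[0,0,-30],[0,0,0],-0.6],[[0,0,-40],[0,0,0],-0.6],[[0,0,-40],[0,0,0],-0.6],[[-50,0,0],[0,0,0],-0.6],[[-50,0,0],[0,0,0],-0.6],[[0,0,0],[0,0,0],-0.6],[[0,0,0],[0,0,0],-0.6]]'
python3 - <<'E'
from h import *
s=readout.get_state(); a=vision.get_image("wrist"); cv2.imwrite("pics/w5.png",a)
b=vision.get_image("scene")
c=np.zeros((300,800,3),np.uint8); c[:,:400]=cv2.resize(a[:,:],(400,300)); c[:,400:]=cv2.resize(b[130:250,215:375],(400,300),interpolation=2)
cv2.imwrite("pics/f.png",c); print(s["position"],s["clock"])
import pickle; pickle.dump(s,open("w5.pkl","wb"))
E
```

```text
clock: 12.4
position: [0.5465, -0.0875, 0.2416]
ee_rot: [-0.0, 0.687, 0.726, 0.0]
contact_force: [-0.3, -0.5, 0.2]
width: 0.0683
gripper_force: 0.0
[ 0.54647232 -0.08754199  0.24160169] 12.4
```

View pics/f.png

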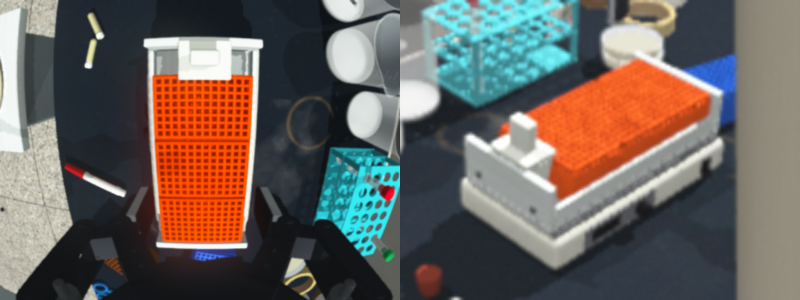

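The pictures show the wedge seated square and mid-tray, with its cap on the wall and the racks flat. Its depth at the stop was 0.0607 m against the expected 0.061 m.

```bash
python3 -c "
from rig import manip
print(manip.sign_off())"
```

```text
the job is handed in; nothing more can be done
None
```

The tapered wedge is fully home at the open end of the row with its cap on the tray's end wall; I released it, moved the arm clear and handed the job in at about 12.5 s; no verdict was returned.

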